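Seat the weighing cup on the lab balance, tare, then add the vial

ROBOT

A 7-joint arm with a two-finger parallel gripper is mounted at the origin on the work surface. World frame = base frame: x ahead of the robot, y to its left, z up, the work surface at z = 0. Lengths are in mm, angles in rad, forces in N, time in s.
With the tool pointing down it reaches from about 400 to 900 mm from the base axis. Payload 5.5 kg.
Tool frame: the origin (TCP) lies at the very end of the fingers, on their centre line; the grasp point (between the pads) lies 19 mm behind it; z points along the fingers, y is the direction in which the jaws open and shut (so a half turn about z gives the same grasp; the last joint's range is limited). The gripper opens to 85 mm and grips with 20 to 120 N. Pads are 22 mm wide; open, the fingers measure 114 mm over their backs; the gripper's body (76 mm by 85 mm) begins 54 mm behind the grasp point. The pads swing forward as they close: fully open they stand 13 mm farther back than shut.
Start: joints at [-0.894, 0.501, -0.427, 1.55, 0.221, 1.138, -0.21], TCP at [261.323, 595.155, 231.31] pointing down, gripper open.
Joint ranges: [-2.88, 2.88], [-0.31, 2.03], [-1.54, 1.56], [0.2, 2.42], [-1.41, 4.55], [0.19, 2.02], [-2.57, 2.57]. Speed limits (rad/s): [2.57, 2.57, 3.14, 3.14, 3.14, 3.14, 3.14].

INTERFACE

Orientations are given as a rotation vector (axis times angle).
In Python, from station import readout, vision, manip gives the robot as it stands.
- The arm moves only by the tool play_rows, never from a script. Its argument "moves" is a list of rows, each a list of 5 numbers: the finger opening in mm, from 0 to 85.4, then the shift along the tool's x, y, z in mm, then the turn about the tool's z in rad. A call has 1 to 20 rows; each row shifts and turns the commanded pose from where the row before left it, along the tool's axes as they then stand; what a row does not reach is not made up. A row lasts 1/12 s, in which the tool goes at most 41.7 mm and 7.16 degrees, less where a joint would pass 70% of its speed; a pose out of reach is approached as far as the arm can. A call with a gripper value outside its range is refused whole. The fingers move at their own pace and stop on an object; "force" is the grip in N (left out, the last holds). Time passes only in rows, so rows that do not move let the fingers close. It gives the time, the measured TCP pose, the force and the opening at its end, in the units of the state.
- readout.observe(): the state, without advancing time (a new reading comes with each control period).
- vision.get_image(name): name is "side" or "top"; returns a dict with "pixels" (384x512x3 uint8, red, green, blue), "depth" (384x512 float32, mm along the optical axis (not along the pixel's ray), 0 where there is no reading), "vfov" (degrees; the focal length in pixels is half the picture's height over the tangent of half this angle, whatever the lens; pixels are square), "cx", "cy" (the principal point, pixels), "R" (3x3) and "t" (3): a world point X has camera coordinates R X + t. Camera axes: x right, y down, z forward; pixel columns grow to the right and rows downward; lengths in mm; the calibration is good to about 2 mm. A picture is of the moment at which its call begins.
- manip.finish_job(): hands the job in, once; it reports no verdict.
The state is a dict: "time": time; "qpos": joint angles; "dq": joint speeds; "joint_efforts": joint torques, N m; "tool_pos": TCP position; "tool_rot": TCP orientation; "force": force on the tool from outside, world axes, zero at the start; "wrist_torque": the same for the moment, N m; "grip_width": opening from 0.0 (shut) to 1.0 (fully open).
Only numpy, scipy, OpenCV 4.12 (cv2) and the standard library are available. Lean on these libraries where they do the work, as an engineer would, in place of code of your own. Each camera call takes 0.05 s, during which the arm holds its last target. There are 200 camera calls.

TASK

Set the empty metal weighing cup on the balance: feel for the pan's locating stud so that the cup's hollow foot drops fully down over it and stands level, then let go of it and press the tare key. Only after that put the stoppered vial into the cup and leave everything standing, without touching the tare key again. Go gently: never load the balance with more than 20 N, do not knock or drop the glass vial into the cup, and leave the other things on the bench where they are.

Things in the scene. Friction and masses are not known exactly. Their poses are not given: they have to be found in the camera images.
- balance: low laboratory balance, fixed to the bench, white housing 230 mm (its x) by 190 mm (its y), deck 50 mm high; origin under its centre, z up. Its front, with display and tare key, looks to its -x; the round pan is towards its +x.
- pan_centre (a point): centre of the balance's round steel pan (116 mm across), on its upper surface, 68 mm above the bench, 45 mm to +x of the balance's origin. On the pan stands a round upright stud, 20 mm in diameter, 9 mm high, edges rounded 1.5 mm. The pan was put back at an arbitrary angle, so the stud's axis is 6 mm off this point in an unknown, unmeasured direction; the pan does not turn when pushed.
- pan (a joint): sinking of the sprung pan in m: 0 unloaded, 1 mm for each 2 N of load (about 1 mm with cup and vial on it), hard stop at 0.006.
- tare_top (a point): centre of the top face of the tare key, a round grey key 28 mm across standing 10 mm proud of the deck (60 mm above the bench), front right of the balance: 80 mm towards its -x and 55 mm towards its -y from the balance's centre. Pressed straight down.
- tare (a joint): stroke of the tare key in m: 0 released, 0.005 fully down (6 N there, 1.2 N per mm; it springs back). The balance tares when the key is held beyond 3 mm for 0.2 s.
- cup: upright round footed metal weighing cup, 50 mm tall, 0.10 to 0.16 kg; origin at the centre of its underside, z up. Above a 12 mm high foot it is a nearly straight-sided bowl, 62 mm across at the bottom, 64 mm at the rim, wall 3 mm, open on top. Can be gripped across its outside from above. Seated, its underside lies on the pan; on top of the stud it is 9 mm too high.
- cup_in (a point): centre of the cup's inner floor, 17 mm above its underside. Below it, the foot is a ring 44 mm across with a round socket open downward, 24 mm in diameter and 12 mm deep: it fits over the stud with 2 mm of play all round.
- vial: upright amber glass vial with a blank paper label and a dark rubber stopper, 22 mm in diameter and 70 mm tall, 0.03 to 0.055 kg; origin at the centre of its underside, z up. It sticks 37 mm out of the cup when it stands in it; gripped near the top, the fingers stay clear of the cup.
- vial_mid (a point): middle of the vial, on its axis 35 mm above its underside.
- reagent: bystander: white plastic reagent bottle, 68 mm across, 170 mm tall; origin at the centre of its underside.
- rack: bystander: white rack of capped test tubes, 60 mm (x) by 190 mm (y), 97 mm tall; origin at the centre of its underside.
- tipbox: bystander: grey pipette-tip box with a clear lid, 82 mm (x) by 122 mm (y), 58 mm tall; origin at the centre of its underside.
Things that resemble listed ones, but are neither listed nor needed, are in the scene too. Of the things like the cup, leave any that is blue; of the rest the larger one is meant.

How it is judged:
By the outcome, as a careful person would: the job done as asked, in the order asked, and still so for the second after the job is handed in, with the robot touching nothing.
It also fails if it takes over 72 s, if anything falls off the work surface, if the arm or the gripper's body presses on something with over 40 N, if the wrist force passes 120 N, or if a joint passes its speed limit or range.

## Working session

There is one attempt and no reset: what is moved stays moved. The work goes in short steps, Python scripts to look and compute and a tool call to move; the robot and the scene stay as the last step left them, time stands still between calls to the robot, and variables do not carry over. Pictures are saved under pics/ and viewed, about 8 in all and at most 12, crops included, and the job is handed in when it is done.

Besides the shell and the picture viewer there is one more tool, called by a JSON object that holds its "api" and its "payload", one argument or row to a line. play_rows: Moves the arm, as the interface text tells. Its arguments: {"type":"object","properties":{"moves":{"type":"array"},"force":{"type":"number"}},"required":["moves"]}

```bash
mkdir -p pics; cat > h.py <<'E'
import numpy as np, cv2
from station import readout, vision, manip
def get(n):
    d=vision.get_image(n); d={k:(np.array(v) if k in('pixels','depth','R','t') else v) for k,v in d.items()}
    d['f']=192/np.tan(np.radians(d['vfov'])/2); return d
def ray(d,u,v,z):
    c=d['R'].T@np.array([(u-d['cx'])/d['f'],(v-d['cy'])/d['f'],1]); o=-d['R'].T@d['t']
    return o+c*(z-o[2])/c[2]
def cloud(d):
    v,u=np.mgrid[:384,:512]; z=d['depth']
    p=np.stack([(u-d['cx'])/d['f']*z,(v-d['cy'])/d['f']*z,z],-1)
    return (p-d['t'])@d['R']
def proj(d,X):
    c=d['R']@np.array(X,float)+d['t']; return c[:2]/c[2]*d['f']+[d['cx'],d['cy']]
def save(n,img,s=1):
    cv2.imwrite('pics/'+n+'.png',cv2.resize(img[:,:,::-1],None,fx=s,fy=s,interpolation=cv2.INTER_CUBIC))
E
python3 - <<'E'
from h import *
for n in('top','side'):
    d=get(n); save(n+'1',d['pixels'],1.5); print(n,d['f'],-d['R'].T@d['t'],d['R'].round(3).tolist())
    np.save(n+'1.npy',d,allow_pickle=True)
s=readout.observe();print(s)
E
```

```text
top 392.71374884840355 [ 454.72182942   91.3969188  1224.08975191] [[0.008, -1.0, 0.017], [-0.999, -0.008, -0.047], [0.048, -0.017, -0.999]]
side 455.314832938022 [ -85.41630017 -603.09573184  907.12505379] [[0.758, -0.653, -0.006], [-0.436, -0.499, -0.749], [0.485, 0.57, -0.663]]
{'time': 0.1, 'qpos': array([-0.89381778,  0.5017523 , -0.42679761,  1.55132211,  0.22080813,
        1.13829467, -0.21029609]), 'dq': array([-2.64664432e-04, -6.98244880e-04, -2.03659224e-04, -4.53907270e-03,
       -8.46260186e-04, -2.45304278e-04,  6.63179259e-05]), 'joint_efforts': array([-1.22605285e-02, -5.70807016e+01, -5.83931029e+00, -2.81748605e+01,
        1.04035990e-02,  5.56483719e-03,  2.52126443e-05]), 'tool_pos': array([261.1455915 , 594.56814222, 230.37302203]), 'tool_rot': array([-6.45186433e-01, -3.07421289e+00,  2.63123143e-03]), 'force': array([ 0.66760001, -0.35738269, -0.53809974]), 'wrist_torque': array([-0.0210099 ,  0.07224158, -0.01150013]), 'grip_width': 1.001742488675828}
```

View pics/top1.png

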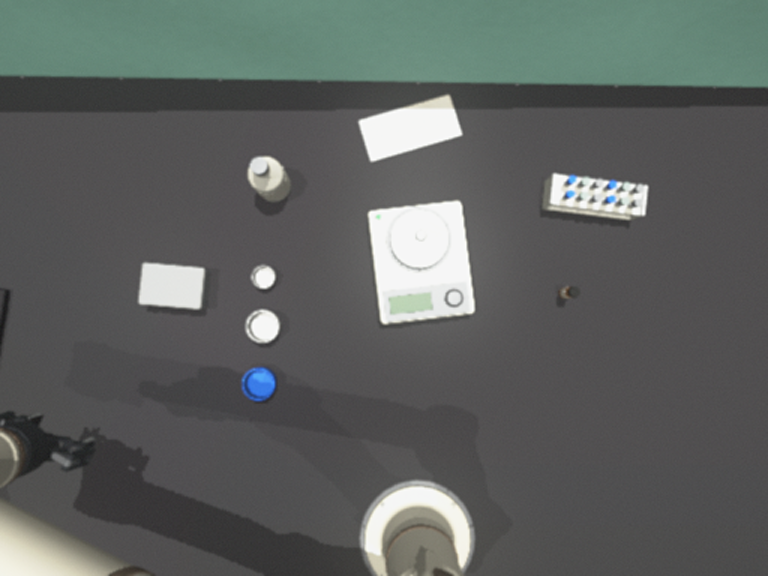

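View pics/side1.png

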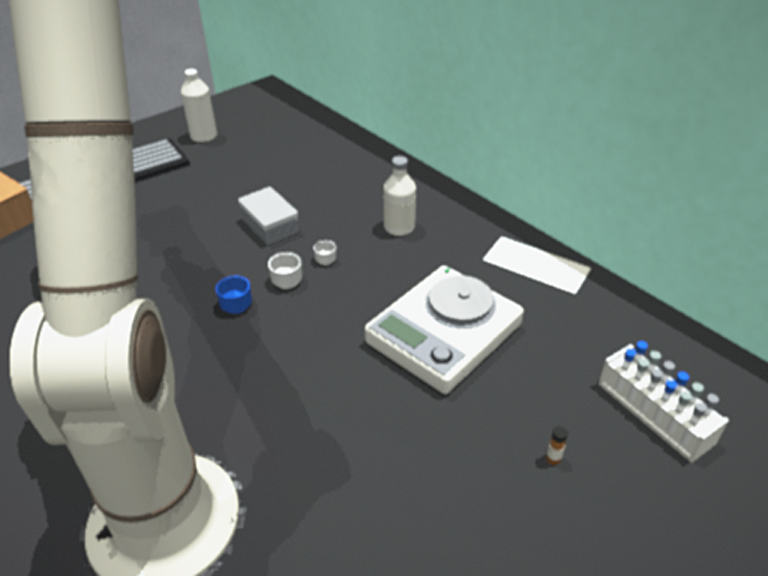

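The three cup-like things in the top view (native px) are small white at (175,185), larger white at (175,218) and blue at (173,256). The larger white one fits, since blue is excluded and it is the larger of the rest. There is only one vial, at (380,195). I'll measure and confirm in one crop.

```bash
python3 - <<'E'
from h import *
T=np.load('top1.npy',allow_pickle=True).item(); S=np.load('side1.npy',allow_pickle=True).item()
a=T['pixels']; g=cv2.cvtColor(a,cv2.COLOR_RGB2HSV)
def blobs(d,mask,box,z):
    m=np.zeros(mask.shape,np.uint8); x0,y0,x1,y1=box; m[y0:y1,x0:x1]=mask[y0:y1,x0:x1]*255
    c,_=cv2.findContours(m,cv2.RETR_EXTERNAL,cv2.CHAIN_APPROX_NONE)
    for k in c:
        if len(k)>12:
            e=cv2.fitEllipse(k); (cx,cy),r=cv2.minEnclosingCircle(k)
            p=ray(d,*e[0],z); print(box,np.round(e[0],1),np.round(e[1],1),'world',p.round(1),'diam',round(2*r/d['f']*(1224-z),1), cv2.minAreaRect(k))
wh=(g[...,2]>120)&(g[...,1]<60)
for b in((155,170,195,200),(155,200,195,235)): blobs(T,wh,b,40 if b[1]<190 else 50)
blobs(T,(g[...,1]>150),(155,240,195,275),50)
blobs(T,wh,(235,125,325,225),50)
P=cloud(T)
# pan
m=(P[...,2]>62)&(P[...,2]<90); m[:,:235]=0;m[:,325:]=0
print('pan'); blobs(T,m,(235,125,325,185),68)
# vial via height clouds
for n,d in(('T',T),('S',S)):
    Q=cloud(d); v=(Q[...,2]>15)&(abs(Q[...,0]-480)<70)&(abs(Q[...,1]+150)<60)
    q=Q[v]; print('vial',n,len(q),q.min(0).round(),q.max(0).round(),np.median(q[q[:,2]>60],0).round(1) if len(q) else '')
    c=(Q[...,2]>42)&(Q[...,2]<60)&(Q[...,0]>350)&(Q[...,0]<500)&(Q[...,1]>250)&(Q[...,1]<420)
    q=Q[c]; print('cup',n,len(q),q.min(0).round(),q.max(0).round())
A=cv2.resize(a[128:222,238:322],None,fx=6,fy=6,interpolation=cv2.INTER_CUBIC)
B=cv2.resize(a[170:275,150:200],None,fx=4,fy=4,interpolation=cv2.INTER_CUBIC)
out=np.zeros((570,720,3),np.uint8); out[:564,:504]=A; out[:420,510:710]=B; save('crop1',out)
E
```

```text
(155, 170, 195, 200) [175.1 184.2] [15.6 15.9] world [527.8 316.2  40. ] diam 49.7 ((175.0, 184.0), (15.55634880065918, 15.55634880065918), 45.0)
(155, 200, 195, 235) [174.5 217.1] [22.2 23. ] world [429.1 314.3  50. ] diam 70.4 ((174.5, 217.0), (22.0, 23.0), 90.0)
(155, 240, 195, 275) [172.3 255.7] [21.1 22.3] world [314.9 318.6  50. ] diam 68.9 ((172.5, 256.0), (22.0, 21.0), 90.0)
(235, 125, 325, 225) [280.5 174.3] [73.6 90.6] world [559.5  -0.6  50. ] diam 290.3 ((280.5606689453125, 174.25021362304688), (77.40315246582031, 64.40736389160156), 83.0887680053711)
pan
(235, 125, 325, 185) [279.3 158.7] [37.7 38. ] world [604.2   4.5  68. ] diam 114.5 ((279.0, 159.0), (38.0, 38.0), 90.0)
vial T 128 [ 456. -109.   41.] [549. -90.  56.] [nan nan nan]
cup T 77 [399. 283.  43.] [459. 346.  53.]
vial S 409 [ 456. -112.   15.] [550. -90.  54.] [nan nan nan]
cup S 98 [397. 279.  42.] [462. 346.  52.]
  return _methods._mean(a, axis=axis, dtype=dtype,
  ret = um.true_divide(
```

View pics/crop1.png

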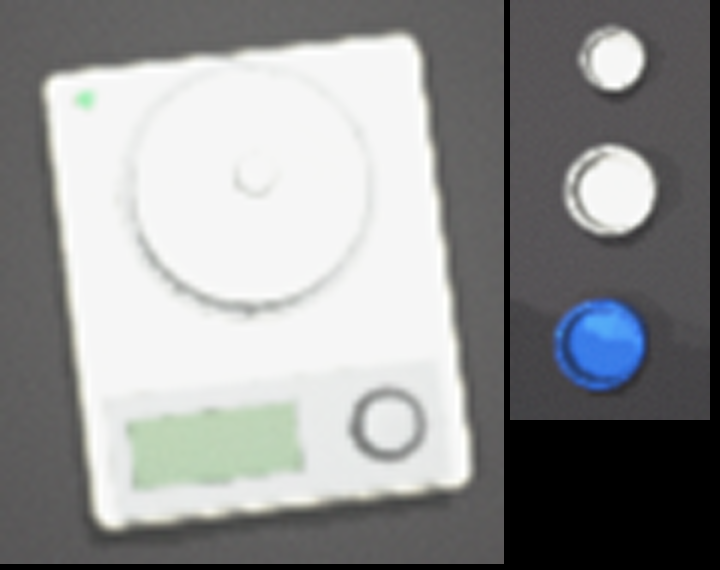

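```bash
python3 - <<'E'
from h import *
T=np.load('top1.npy',allow_pickle=True).item(); S=np.load('side1.npy',allow_pickle=True).item()
n=lambda u,v,:((u+.5)/6-.5+238,(v+.5)/6-.5+128)
print('stud',ray(T,*n(255,174),77),'pan',ray(T,*n(251,185),68),'tare',ray(T,*n(388,425),60))
print('stud side',ray(S,463.5/1.5,295/1.5,77))
c=np.array([559.5,-.6]);cs,sn=np.cos(.1204),np.sin(.1204)
print('tare model',c+[-80*cs+55*sn,-80*sn-55*cs])
for n_,d in(('T',T),('S',S)):
    Q=cloud(d); r=ray(d,*( (381.,195) if n_=='T' else (372,290)),60)
    v=(Q[...,2]>12)&(np.hypot(Q[...,0]-r[0],Q[...,1]-r[1])<45)
    q=Q[v]; print('vial',n_,r,len(q),q.min(0).round(1),q.max(0).round(1),'top',[(np.round((q[q[:,2]>h].min(0)+q[q[:,2]>h].max(0))/2,1),(q[:,2]>h).sum()) for h in(40,55,62)])
    vv,uu=np.nonzero(v&(Q[...,2]>60)); print(uu.mean(),vv.mean(), ray(d,uu.mean(),vv.mean(),70) if len(uu) else '')
    # bystander positions for later comparison
# edge-based stud: local gradient
g=cv2.cvtColor(T['pixels'],cv2.COLOR_RGB2GRAY)[148:168,268:292]; print(g)
s=cv2.cvtColor(S['pixels'],cv2.COLOR_RGB2GRAY)[186:206,298:322]; print(s)
E
```

```text
stud [609.35682689   2.89258825  77.        ] pan [605.09145208   4.14893771  68.        ] tare [487.36548608 -64.95537448  60.        ]
stud side [603.98169872  -6.36165046  77.        ]
tare model [486.68515894 -64.81058263]
vial T [ 499.47582089 -300.32480945   60.        ] 87 [ 490.8 -313.1   12.5] [ 512.4 -291.4   75.2] top [(array([ 501.4, -302.2,   57.8]), np.int64(65)), (array([ 502.1, -302.2,   65.6]), np.int64(50)), (array([ 502.1, -302.3,   68.6]), np.int64(47))]
382.5 194.20833333333334 [ 501.4713379  -301.43859447   70.        ]
vial S [ 503.23894917 -303.25734813   60.        ] 213 [ 490.6 -316.    12.2] [ 514.3 -294.    74.8] top [(array([ 502.5, -305.2,   57.7]), np.int64(136)), (array([ 503.1, -305.2,   65. ]), np.int64(95)), (array([ 503.1, -305.2,   68.7]), np.int64(77))]
372.6265060240964 289.04819277108436 [ 499.35067123 -306.09502996   70.        ]
[[246 246 246 246 246 246 246 246 246 246 246 246 246 246 246 246 246 246
  246 246 246 246 246 246]
 [246 246 246 246 246 246 246 246 246 246 246 246 246 246 246 246 246 246
  246 246 246 246 246 246]
 [246 246 246 2
[... 3124 characters left out ...]
32 233 233 233 232 233 232 226 194 173 170 178 204 217 225 227 226
  226 226 229 230 229 227]
 [232 232 232 233 233 232 232 233 233 231 229 228 228 230 229 229 228 227
  227 226 227 229 229 228]
 [232 232 232 233 232 232 232 232 232 232 232 231 231 230 230 228 228 226
  226 227 226 228 229 229]
 [233 232 232 233 233 232 231 231 231 232 231 230 229 228 230 228 228 228
  226 227 227 227 229 229]
 [232 232 232 232 232 233 232 232 231 231 230 230 230 228 229 229 228 228
  228 227 227 227 227 229]
 [232 233 233 232 232 232 232 232 231 231 231 231 230 229 228 230 229 228
  228 227 227 227 227 228]
 [232 232 233 232 233 233 232 232 231 231 231 231 230 230 229 228 230 228
  229 228 228 228 228 229]]
```

Crop: the larger white cup is at crop (610,190), between the small white one (612,60) and the blue one (605,345), so it is confirmed. The stud shows at crop (255,174), about 5 mm to +x/−y of the pan centre at (251,185). I'm moving above the cup with the tool squared to the world.

{"api": "play_rows", "payload": {
  "moves": [
    [85, 0, 0, 0, -0.1035],
    [85, 0, 0, 0, -0.1035],
    [85, 0, 0, 0, -0.1035],
    [85, 0, 0, 0, -0.1035],
    [85, -12, -20, 0, 0],
    [85, -12, -20, 0, 0],
    [85, -12, -20, 0, 0],
    [85, -12, -20, 0, 0],
    [85, -12, -20, 0, 0],
    [85, -12, -20, 0, 0],
    [85, -12, -20, 0, 0],
    [85, -12, -20, 0, 0],
    [85, -12, -20, 0, 0],
    [85, -12, -20, 0, 0],
    [85, -12, -20, 0, 0],
    [85, -12, -20, 0, 0],
    [85, -12, -20, 0, 0],
    [85, -12, -20, 0, 0],
    [85, 0, 0, 0, 0],
    [85, 0, 0, 0, 0]
  ],
  "force": 30
}}

```text
time: 1.77
tool_pos: [430.2, 313.4, 230.9]
tool_rot: [-0.005, -3.141, 0.001]
force: [0.7, 1.0, -0.3]
grip_width: 0.997
```

{"api": "play_rows", "payload": {
  "moves": [
    [85, 0, 0, 23, 0],
    [85, 0, 0, 23, 0],
    [85, 0, 0, 23, 0],
    [85, 0, 0, 23, 0],
    [85, 0, 0, 23, 0],
    [85, 0, 0, 23, 0],
    [85, 0, 0, 23, 0],
    [85, 0, 0, 23, 0],
    [85, 0, 0, 14, 0],
    [85, 0, 0, 7, 0],
    [85, 0, 0, 4, 0],
    [85, 0, 0, 0, 0],
    [50, 0, 0, 0, 0],
    [50, 0, 0, 0, 0],
    [50, 0, 0, 0, 0],
    [50, 0, 0, 0, 0],
    [50, 0, 0, 0, 0],
    [50, 0, 0, 0, 0]
  ],
  "force": 30
}}

```text
time: 3.27
tool_pos: [430.0, 315.8, 23.8]
tool_rot: [-0.0, 3.14, 0.002]
force: [-1.6, -0.4, 5.7]
grip_width: 0.74
```

```bash
python3 - <<'E'
from h import *
for i,n in enumerate(('side','top')):
    d=get(n); u,v=proj(d,[430,314,40]).astype(int); 
    c=d['pixels'][max(v-35,0):v+35,u-40:u+40]; c=cv2.resize(c,(400,350),interpolation=cv2.INTER_CUBIC)
    o=c if i==0 else np.hstack([o,c])
save('grasp',o); s=readout.observe(); print(s['tool_pos'],s['force'],s['grip_width']*85.4)
E
```

```text
[429.99284871 315.83832548  23.78549222] [-1.97361248 -0.7993566   5.48658672] 63.17693690899989
```

View pics/grasp.png

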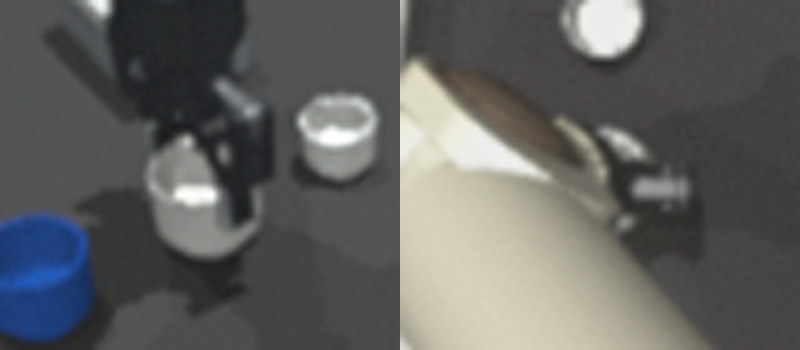

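The left half (side view) shows the larger white cup gripped between the jaws, with the blue and small cups untouched. Lifting, then carrying it over the pan.

{"api": "play_rows", "payload": {
  "moves": [
    [50, 0, 0, -8, 0],
    [50, 0, 0, -20, 0],
    [50, 0, 0, -25, 0],
    [50, 0, 0, -25, 0],
    [50, 0, 0, -25, 0],
    [50, 0, 0, -25, 0],
    [50, 0, 0, -22, 0],
    [50, 0, 0, 0, 0]
  ],
  "force": 40
}}

```text
time: 4.03
tool_pos: [432.0, 317.3, 177.8]
tool_rot: [-0.0, 3.134, 0.008]
force: [0.7, 0.8, -0.5]
grip_width: 0.728
```

{"api": "play_rows", "payload": {
  "moves": [
    [50, -6, -10, 0, 0],
    [50, -12, -21, 0, 0],
    [50, -12, -21, 0, 0],
    [50, -12, -21, 0, 0],
    [50, -12, -21, 0, 0],
    [50, -12, -21, 0, 0],
    [50, -12, -21, 0, 0],
    [50, -12, -21, 0, 0],
    [50, -12, -21, 0, 0],
    [50, -12, -21, 0, 0],
    [50, -12, -21, 0, 0],
    [50, -12, -21, 0, 0],
    [50, -12, -21, 0, 0],
    [50, -12, -21, 0, 0],
    [50, -12, -20, 0, 0],
    [50, -6, -9, 0, 0],
    [50, 0, 0, 0, 0],
    [50, 0, 0, 0, 0],
    [50, 0, 0, 0, 0]
  ]
}}

```text
time: 5.62
tool_pos: [608.3, 5.0, 171.6]
tool_rot: [0.003, -3.14, -0.002]
force: [-1.2, 0.7, -2.1]
grip_width: 0.734
```

```bash
python3 - <<'E'
from h import *
s=readout.observe(); print(s['tool_pos'],s['tool_rot'],s['force'],s['grip_width']*85.4)
d=get('side'); u,v=proj(d,[605,5,110]).astype(int)
save('over',d['pixels'][v-60:v+60,u-80:u+80],5)
np.save('over.npy',d,allow_pickle=True); print(u,v)
T=get('top'); np.save('overT.npy',T,allow_pickle=True)
E
```

```text
[608.26207926   5.00704687 171.58020104] [ 3.20533434e-03 -3.13969789e+00 -1.86771091e-03] [-1.18145911  0.68051466 -2.10449471] 62.64915015768106
307 185
```

View pics/over.png

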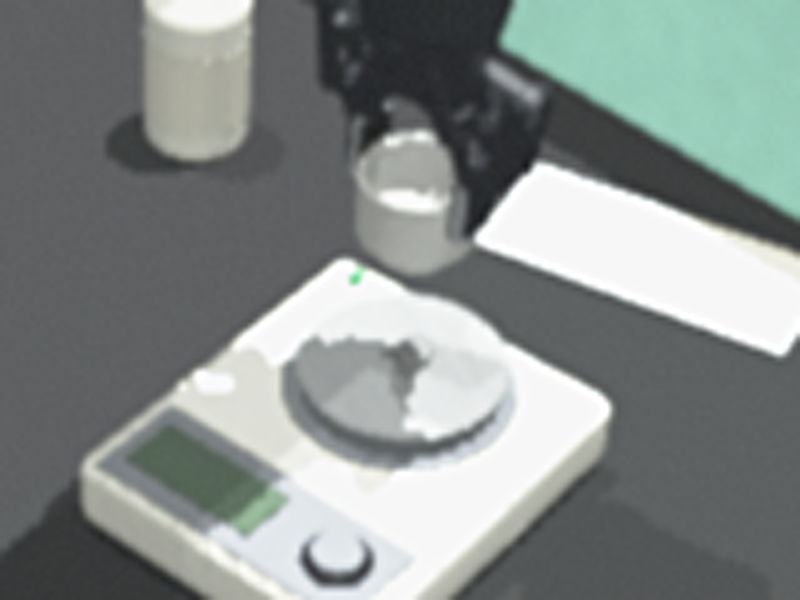

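The cup hangs in the jaws, upright, above the pan (crop (415,200)). Now I'm refining stud minus pan centre in the side view, and the cup's offset in the hand.

```bash
python3 - <<'E'
from h import *
S=np.load('side1.npy',allow_pickle=True).item();T=np.load('top1.npy',allow_pickle=True).item();O=np.load('over.npy',allow_pickle=True).item()
for n,d in(('T',T),('S',S)):
    Q=cloud(d); m=(Q[...,2]>61)&(np.hypot(Q[...,0]-604,Q[...,1]-4)<75)&(Q[...,2]<90)
    q=Q[m]; h,_=np.histogram(q[:,2],np.arange(60,84,2)); print(n,h)
    cc=[]; (c,r)=cv2.minEnclosingCircle(q[(q[:,2]>64)][:,:2].astype(np.float32)); print('pan',c,r)
    k=np.median(q[:,2]); st=q[q[:,2]>k+5]; print('med z',k,'stud pts',len(st), (st.min(0)+st.max(0))/2 if len(st) else '', np.ptp(st,0) if len(st) else '')
print('stud side base',ray(S,309.5,195.6,68),'top',ray(S,309.5,192.7,77))
# cup cloud now
s=readout.observe(); print(s['tool_pos'],s['force'])
Q=cloud(O); g=cv2.cvtColor(O['pixels'],cv2.COLOR_RGB2HSV)
m=(Q[...,2]>150)&(Q[...,2]<205)&(np.hypot(Q[...,0]-608,Q[...,1]-5)<45)&(g[...,2]>90)
q=Q[m];print(len(q),q.min(0),q.max(0))
for zl in(155,165,175,185):
    b=q[abs(q[:,2]-zl)<5]
    A=np.c_[2*b[:,:2],np.ones(len(b))]; x=np.linalg.lstsq(A,(b[:,:2]**2).sum(1),rcond=None)[0]; print(zl,len(b),x[:2],np.sqrt(x[2]+x[:2]@x[:2]))
E
```

```text
T [  8 100 288 363 283  88  15  11  10   6   0]
pan (604.6797485351562, 4.513282299041748) 57.8406867980957
med z 67.15346071129 stud pts 38 [614.40920952  18.9408159   76.00996711] [65.47980462 79.84310966  7.6485895 ]
S [  9  97 360 363 120  11  10  16   6   0   0]
pan (604.8347778320312, 3.0517325401306152) 59.07218551635742
med z 66.13467006210759 stud pts 34 [587.5741737   -4.70434869  74.37851115] [66.23672149 28.09701774  5.8044643 ]
stud side base [615.55921005   2.22893247  68.        ] top [616.40598934   3.92393429  77.        ]
[608.60590661   5.30315211 172.09778376] [ 0.65900345  0.74764024 -1.17289455]
513 [574.79532398 -39.60641109 150.84885919] [638.48954214  43.34415042 203.40179396]
155 10 [598.94460989 -10.60830705] 13.992521870070602
165 148 [605.81901089   3.08060812] 28.227008966262996
175 108 [606.88470285   3.55484673] 29.764264609898248
185 126 [608.21222118   1.21890247] 31.74397403394573
```

```bash
python3 - <<'E'
from h import *
for n in('top1','side1'):
    d=np.load(n+'.npy',allow_pickle=True).item(); Q=cloud(d)
    m=(np.hypot(Q[...,0]-609,Q[...,1]-3)<22)&(Q[...,2]>(72.5 if n=='top1' else 71.5))
    q=Q[m]; vv,uu=np.nonzero(m); p=ray(d,uu.mean(),vv.mean(),77)
    print(n,len(q),q.mean(0).round(1),np.median(q,0).round(1),(q.min(0)+q.max(0))/2,'px',uu.mean(),vv.mean(),'ray77',p.round(1), 'span',uu.min(),uu.max(),vv.min(),vv.max())
    # pan centre by projection of rim mask: ellipse
    m=((Q[...,2]>61)&(Q[...,2]<85)&(np.hypot(Q[...,0]-604,Q[...,1]-4)<66)).astype(np.uint8)
    c=max(cv2.findContours(m,0,1)[0],key=len); e=cv2.fitEllipse(cv2.convexHull(c)); print('pan ell',e[0],ray(d,*e[0],66))
E
```

```text
top1 32 [609.6   1.7  76.1] [608.5   1.7  76. ] [609.90295634   2.83296277  76.44802343] px 280.46875 156.53125 ray77 [609.5   1.8  77. ] span 277 283 154 159
pan ell (279.3809814453125, 158.6542205810547) [604.64216015   4.10053995  66.        ]
side1 33 [ 6.104e+02 -4.000e-01  7.450e+01] [ 6.101e+02 -2.000e-01  7.450e+01] [611.0938365   -0.80898646  74.45724453] px 309.030303030303 195.1818181818182 ray77 [608.3  -2.3  77. ] span 306 312 193 198
pan ell (306.8397216796875, 198.42356872558594) [6.03658224e+02 4.52996147e-01 6.60000000e+01]
```

Both views agree: stud − pan centre ≈ (+4.8, −2.5) mm, and the stud is near (609.5, 1). Aligning and descending to just above the stud.

{"api": "play_rows", "payload": {
  "moves": [
    [50, -1.3, -4.2, 0, 0],
    [50, 0, 0, 12, 0],
    [50, 0, 0, 15, 0],
    [50, 0, 0, 15, 0],
    [50, 0, 0, 12, 0],
    [50, 0, 0, 8, 0],
    [50, 0, 0, 4, 0],
    [50, 0, 0, 0, 0],
    [50, 0, 0, 0, 0],
    [50, 0, 0, 0, 0],
    [50, 0, 0, 0, 0]
  ]
}}

```text
time: 6.63
tool_pos: [611.5, -0.9, 107.2]
tool_rot: [-0.0, 3.14, 0.0]
force: [-0.4, -0.0, -1.9]
grip_width: 0.738
```

{"api": "play_rows", "payload": {
  "moves": [
    [50, 0, 0, 1, 0],
    [50, 0, 0, 0, 0],
    [50, 0, 0, 0, 0]
  ]
}}

```text
time: 6.88
tool_pos: [610.9, -1.0, 105.5]
tool_rot: [-0.0, 3.141, 0.0]
force: [-0.2, -0.9, -0.9]
grip_width: 0.733
```

{"api": "play_rows", "payload": {
  "moves": [
    [50, 1.2, 1.8, 0, 0],
    [50, 0, 0, 1, 0],
    [50, 0, 0, 0, 0],
    [50, 0, 0, 0, 0]
  ]
}}

```text
time: 7.22
tool_pos: [609.4, 0.9, 104.2]
tool_rot: [0.001, -3.141, -0.0]
force: [0.2, -0.1, -1.8]
grip_width: 0.734
```

{"api": "play_rows", "payload": {
  "moves": [
    [50, 0, 0, 1, 0],
    [50, 0, 0, 0, 0],
    [50, 0, 0, 0, 0]
  ]
}}

```text
time: 7.47
tool_pos: [609.5, 0.8, 103.2]
tool_rot: [0.0, -3.141, 0.0]
force: [0.3, 0.0, -2.0]
grip_width: 0.734
```

{"api": "play_rows", "payload": {
  "moves": [
    [50, 0, 0, 1, 0],
    [50, 0, 0, 0, 0],
    [50, 0, 0, 0, 0]
  ]
}}

```text
time: 7.72
tool_pos: [609.5, 0.8, 102.2]
tool_rot: [0.0, -3.141, -0.0]
force: [-0.2, 0.4, -2.7]
grip_width: 0.734
```

{"api": "play_rows", "payload": {
  "moves": [
    [50, 0, 0, 1, 0],
    [50, 0, 0, 0, 0],
    [50, 0, 0, 0, 0]
  ]
}}

```text
time: 7.97
tool_pos: [609.5, 0.8, 101.2]
tool_rot: [0.0, -3.141, -0.0]
force: [0.7, 0.6, -1.6]
grip_width: 0.733
```

{"api": "play_rows", "payload": {
  "moves": [
    [50, 0, 0, 1, 0],
    [50, 0, 0, 0, 0],
    [50, 0, 0, 0, 0]
  ]
}}

```text
time: 8.22
tool_pos: [609.7, 0.9, 100.4]
tool_rot: [-0.0, 3.141, 0.0]
force: [-0.5, -0.6, -0.7]
grip_width: 0.734
```

{"api": "play_rows", "payload": {
  "moves": [
    [50, 0, 0, 1, 0],
    [50, 0, 0, 0, 0],
    [50, 0, 0, 0, 0]
  ]
}}

```text
time: 8.47
tool_pos: [609.8, 0.9, 99.3]
tool_rot: [-0.0, 3.141, 0.0]
force: [1.5, 0.5, -0.5]
grip_width: 0.739
```

{"api": "play_rows", "payload": {
  "moves": [
    [50, 0, 0, 1, 0],
    [50, 0, 0, 0, 0],
    [50, 0, 0, 0, 0]
  ]
}}

```text
time: 8.72
tool_pos: [609.7, 1.0, 98.3]
tool_rot: [-0.001, 3.141, 0.0]
force: [0.7, -0.5, -0.8]
grip_width: 0.735
```

{"api": "play_rows", "payload": {
  "moves": [
    [50, 0, 0, 1, 0],
    [50, 0, 0, 0, 0],
    [50, 0, 0, 0, 0]
  ]
}}

```text
time: 8.97
tool_pos: [609.7, 0.9, 97.3]
tool_rot: [-0.001, 3.141, 0.0]
force: [1.5, 0.9, -1.3]
grip_width: 0.738
```

{"api": "play_rows", "payload": {
  "moves": [
    [50, 0, 0, 0, 0],
    [50, 0, 0, 0, 0]
  ]
}}

```text
time: 9.13
tool_pos: [609.7, 0.9, 97.3]
tool_rot: [-0.0, 3.141, 0.0]
force: [1.6, 0.2, -1.2]
grip_width: 0.736
```

{"api": "play_rows", "payload": {
  "moves": [
    [50, 0, 0, 1.5, 0],
    [50, 0, 0, 0, 0],
    [50, 0, 0, 0, 0]
  ]
}}

```text
time: 9.38
tool_pos: [609.7, 0.9, 95.8]
tool_rot: [-0.0, 3.141, 0.0]
force: [1.7, -0.3, -1.8]
grip_width: 0.736
```

{"api": "play_rows", "payload": {
  "moves": [
    [50, 0, 0, 1.5, 0],
    [50, 0, 0, 0, 0],
    [50, 0, 0, 0, 0]
  ]
}}

```text
time: 9.63
tool_pos: [609.7, 0.9, 94.3]
tool_rot: [-0.0, 3.141, 0.0]
force: [0.6, 1.3, -0.2]
grip_width: 0.732
```

{"api": "play_rows", "payload": {
  "moves": [
    [50, 0, 0, 1, 0],
    [50, 0, 0, 0, 0],
    [50, 0, 0, 0, 0]
  ]
}}

```text
time: 9.88
tool_pos: [609.7, 0.9, 93.3]
tool_rot: [-0.0, 3.141, 0.0]
force: [1.2, -0.2, -0.6]
grip_width: 0.738
```

{"api": "play_rows", "payload": {
  "moves": [
    [50, 0, 0, 1, 0],
    [50, 0, 0, 0, 0],
    [50, 0, 0, 0, 0]
  ]
}}

```text
time: 10.13
tool_pos: [609.6, 0.9, 92.3]
tool_rot: [-0.0, 3.141, 0.0]
force: [0.9, 1.4, 0.1]
grip_width: 0.736
```

{"api": "play_rows", "payload": {
  "moves": [
    [50, 0, 0, 1, 0],
    [50, 0, 0, 0, 0],
    [50, 0, 0, 0, 0]
  ]
}}

```text
time: 10.38
tool_pos: [609.7, 0.9, 91.4]
tool_rot: [-0.0, 3.141, 0.0]
force: [1.9, 1.5, 1.1]
grip_width: 0.732
```

{"api": "play_rows", "payload": {
  "moves": [
    [50, 0, 0, 1, 0],
    [50, 0, 0, 0, 0],
    [50, 0, 0, 0, 0]
  ]
}}

```text
time: 10.63
tool_pos: [609.8, 0.9, 90.5]
tool_rot: [-0.0, 3.141, 0.0]
force: [1.4, 0.2, 0.5]
grip_width: 0.733
```

```bash
python3 - <<'E'
from h import *
s=readout.observe(); print(s['tool_pos'],s['force'],s['wrist_torque'])
d=get('side'); u,v=proj(d,[608,2,90]).astype(int)
save('seat1',d['pixels'][v-30:v+30,u-40:u+40],10)
E
```

```text
[609.82770568   0.92358966  90.52968232] [1.41095508 0.15280577 0.48206507] [ 0.21907658 -0.39038546 -0.03041856]
```

View pics/seat1.png

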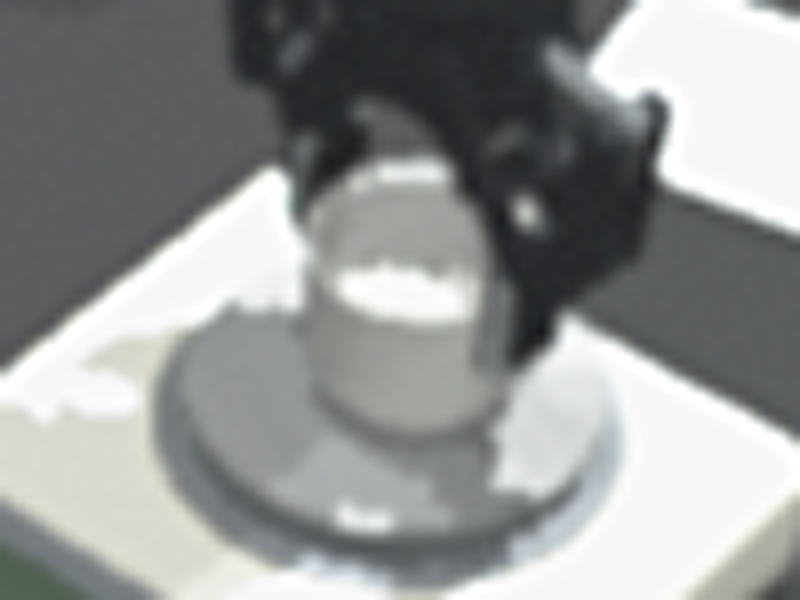

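The cup is down near the pan with contact starting at TCP z ≈ 92, which matches the seated height of 91.8 (on top of the stud would be 100.8). I'll press slightly to confirm the pan spring answers, then back off.

{"api": "play_rows", "payload": {
  "moves": [
    [50, 0, 0, 1, 0],
    [50, 0, 0, 0, 0],
    [50, 0, 0, 0, 0]
  ]
}}

```text
time: 10.93
tool_pos: [609.9, 0.9, 89.6]
tool_rot: [-0.0, 3.141, 0.0]
force: [2.7, 1.1, 3.1]
grip_width: 0.735
```

{"api": "play_rows", "payload": {
  "moves": [
    [50, 0, 0, 1, 0],
    [50, 0, 0, 0, 0],
    [50, 0, 0, 0, 0]
  ]
}}

```text
time: 11.18
tool_pos: [609.9, 0.9, 88.7]
tool_rot: [-0.0, 3.141, 0.0]
force: [2.2, 1.3, 4.8]
grip_width: 0.732
```

{"api": "play_rows", "payload": {
  "moves": [
    [50, -1, 0, 0, 0],
    [50, -1, 0, 0, 0],
    [50, -1, 0, 0, 0],
    [50, 0, 0, 0, 0]
  ]
}}

```text
time: 11.52
tool_pos: [610.4, 0.9, 87.8]
tool_rot: [0.001, -3.137, 0.0]
force: [-3.5, 1.6, 7.5]
grip_width: 0.734
```

{"api": "play_rows", "payload": {
  "moves": [
    [50, 0, 0, -1.5, 0],
    [50, 0, 0, -1.5, 0],
    [50, 0, 0, -1, 0],
    [50, 0, 0, 0, 0],
    [50, 0, 0, 0, 0]
  ]
}}

```text
time: 11.93
tool_pos: [611.9, 0.3, 91.6]
tool_rot: [-0.0, -3.14, 0.001]
force: [-1.0, -0.1, -0.9]
grip_width: 0.731
```

{"api": "play_rows", "payload": {
  "moves": [
    [50, -1, 0, 0, 0],
    [50, -1, 0, 0, 0],
    [50, -1, 0, 0, 0],
    [50, 0, 0, 0, 0]
  ]
}}

```text
time: 12.27
tool_pos: [614.3, 0.6, 91.6]
tool_rot: [0.0, -3.139, 0.001]
force: [-4.9, -0.6, 0.7]
grip_width: 0.735
```

{"api": "play_rows", "payload": {
  "moves": [
    [50, 2, 0, 0, 0],
    [50, 2, 0, 0, 0],
    [50, 2, 0, 0, 0],
    [50, 2, 0, 0, 0],
    [50, 1, 0, 0, 0],
    [50, 0, 0, 0, 0],
    [50, 0, 0, 0, 0]
  ]
}}

```text
time: 12.85
tool_pos: [608.8, 1.1, 93.1]
tool_rot: [-0.001, 3.137, 0.001]
force: [5.0, 0.7, -3.5]
grip_width: 0.735
```

Blocked at ~614 in +x and ~608.8 in −x, each with about 5 N, so the socket is captive on the stud. I'm centring at 611.5, then easing down and releasing.

{"api": "play_rows", "payload": {
  "moves": [
    [50, -2.4, 0, 0, 0],
    [50, -2.3, 0, 0, 0],
    [50, 0, 0, 0, 0],
    [50, 0, 0, 0, 0],
    [50, 0, 0, 0, 0]
  ]
}}

```text
time: 13.27
tool_pos: [610.8, 0.8, 92.1]
tool_rot: [0.0, -3.141, 0.0]
force: [-0.2, 0.6, -1.7]
grip_width: 0.734
```

{"api": "play_rows", "payload": {
  "moves": [
    [50, 0, 0, 1, 0],
    [50, 0, 0, 0, 0],
    [50, 0, 0, 0, 0]
  ]
}}

```text
time: 13.52
tool_pos: [611.0, 0.8, 91.3]
tool_rot: [0.0, -3.141, 0.0]
force: [-0.8, -0.2, 0.7]
grip_width: 0.73
```

{"api": "play_rows", "payload": {
  "moves": [
    [85, 0, 0, 0, 0],
    [85, 0, 0, 0, 0],
    [85, 0, 0, 0, 0],
    [85, 0, 0, 0, 0],
    [85, 0, 0, 0, 0],
    [85, 0, 0, 0, 0]
  ]
}}

```text
time: 14.02
tool_pos: [611.3, 0.9, 91.3]
tool_rot: [-0.0, 3.141, 0.0]
force: [0.3, -0.2, 0.3]
grip_width: 0.994
```

{"api": "play_rows", "payload": {
  "moves": [
    [85, 0, 0, -5, 0],
    [85, 0, 0, -10, 0],
    [85, 0, 0, -18, 0],
    [85, 0, 0, -18, 0],
    [85, 0, 0, -18, 0],
    [85, 0, 0, -18, 0],
    [0, 0, 0, 0, 0]
  ]
}}

```text
time: 14.6
tool_pos: [614.2, 1.1, 183.5]
tool_rot: [-0.0, 3.134, 0.0]
force: [0.6, -0.2, 0.9]
grip_width: 0.88
```

{"api": "play_rows", "payload": {
  "moves": [
    [0, 12, -6, 0, 0],
    [0, 20, -10, 0, 0],
    [0, 20, -11, 0, 0],
    [0, 20, -11, 0, 0],
    [0, 20, -11, 0, 0],
    [0, 20, -11, 0, 0],
    [0, 12.5, -6, 0, 0],
    [0, 0, 0, 0, 0],
    [0, 0, 0, 0, 0],
    [0, 0, 0, 0, 0],
    [0, 0, 0, 0, 0]
  ]
}}

```text
time: 15.52
tool_pos: [487.9, -64.4, 178.5]
tool_rot: [-0.002, 3.14, 0.001]
force: [0.9, -0.6, 0.3]
grip_width: 0.004
```

```bash
python3 - <<'E'
from h import *
s=readout.observe(); print(s['tool_pos'],s['force'],s['grip_width'])
out=[]
for n in('side','top'):
    d=get(n); np.save(n+'2.npy',d,allow_pickle=True); Q=cloud(d)
    m=(np.hypot(Q[...,0]-610,Q[...,1]-1)<40)&(Q[...,2]>100)&(Q[...,2]<135)
    q=Q[m]; print(n,len(q),q.min(0).round(1),q.max(0).round(1)); h,e=np.histogram(q[:,2],np.arange(100,136,3));print(h)
    for zl in(104,110,115):
        b=q[abs(q[:,2]-zl)<3]
        if len(b)>10: print(zl,cv2.minEnclosingCircle(b[:,:2].astype(np.float32)))
    fl=Q[(np.hypot(Q[...,0]-610,Q[...,1]-1)<18)]; print('floor',np.median(fl,0))
    if n=='top':
        # plane fit to floor
        A=np.c_[fl[:,:2],np.ones(len(fl))];print('plane',np.linalg.lstsq(A,fl[:,2],rcond=None)[0])
    u,v=proj(d,[585,-10,90]).astype(int); out.append(cv2.resize(d['pixels'][v-45:v+45,u-40:u+40],(400,450),interpolation=cv2.INTER_CUBIC))
save('seat2',np.hstack(out))
E
```

```text
[487.92098675 -64.44448485 178.54411423] [ 0.87140985 -0.55647641  0.29609929] 0.004440341478120871
side 103 [580.  -33.5 100. ] [642.7  26.5 117.7]
[20 14 13 18 26 12  0  0  0  0  0]
104 ((611.6666259765625, -3.3832168579101562), 32.59044647216797)
110 ((611.3397216796875, -3.551969528198242), 35.16486358642578)
115 ((612.5386962890625, -2.1975650787353516), 33.48904800415039)
floor [624.52352789   2.95695852  82.71357395]
top 110 [577.5 -30.9 100.1] [640.4  31.8 125. ]
[10  6  8  9 25 40  9  2  1  0  0]
104 ((608.1557006835938, 1.4227393865585327), 30.561573028564453)
110 ((608.9037475585938, 0.2566717267036438), 31.15749168395996)
115 ((609.1544799804688, 0.5156494379043579), 31.802356719970703)
floor [610.24958604   0.85910392  83.69717443]
plane [-7.40082538e-03 -1.39876121e-02  8.81770053e+01]
```

View pics/seat2.png

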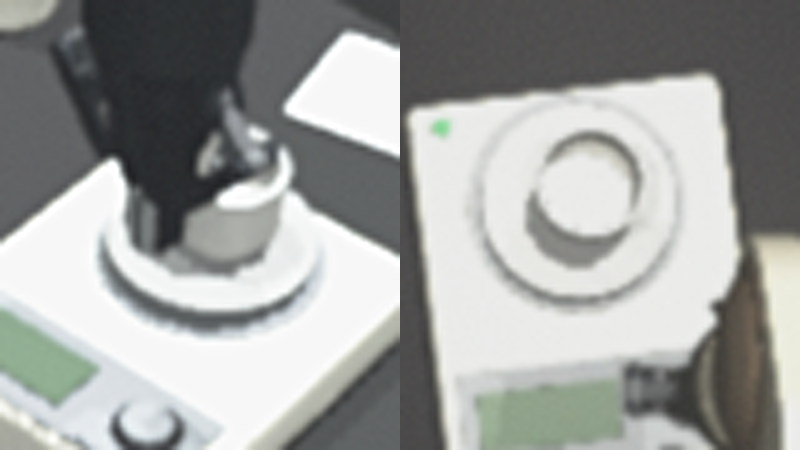

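Seated: the floor is at 83.7–84 mm (expected 84.4), the rim is at ~117, and the floor-plane slope is under 1°. In the crop the cup stands level in the pan at (585,190). Pressing the tare key now.

{"api": "play_rows", "payload": {
  "moves": [
    [0, 0.5, -0.4, 10, 0],
    [0, 0, 0, 20, 0],
    [0, 0, 0, 25, 0],
    [0, 0, 0, 25, 0],
    [0, 0, 0, 20, 0],
    [0, 0, 0, 10, 0],
    [0, 0, 0, 5, 0],
    [0, 0, 0, 0, 0],
    [0, 0, 0, 0, 0],
    [0, 0, 0, 0, 0]
  ]
}}

```text
time: 16.45
tool_pos: [487.4, -65.6, 64.3]
tool_rot: [-0.0, 3.14, -0.0]
force: [-0.2, -0.3, -0.7]
grip_width: -0.004
```

{"api": "play_rows", "payload": {
  "moves": [
    [0, 0, 0, 1.5, 0],
    [0, 0, 0, 1.5, 0],
    [0, 0, 0, 0, 0],
    [0, 0, 0, 0, 0]
  ]
}}

```text
time: 16.78
tool_pos: [486.4, -65.7, 60.6]
tool_rot: [-0.0, 3.141, -0.0]
force: [0.6, -0.1, -0.3]
grip_width: -0.002
```

{"api": "play_rows", "payload": {
  "moves": [
    [0, 0, 0, 1, 0],
    [0, 0, 0, 1, 0],
    [0, 0, 0, 0, 0],
    [0, 0, 0, 0, 0]
  ]
}}

```text
time: 17.12
tool_pos: [486.5, -65.7, 58.4]
tool_rot: [-0.0, 3.141, -0.0]
force: [0.7, -0.9, 1.9]
grip_width: -0.002
```

{"api": "play_rows", "payload": {
  "moves": [
    [0, 0, 0, 1, 0],
    [0, 0, 0, 1, 0],
    [0, 0, 0, 1, 0],
    [0, 0, 0, 0, 0],
    [0, 0, 0, 0, 0],
    [0, 0, 0, 0, 0]
  ]
}}

```text
time: 17.62
tool_pos: [486.5, -65.6, 55.5]
tool_rot: [-0.0, 3.141, -0.0]
force: [-1.1, -0.4, 5.0]
grip_width: -0.003
```

{"api": "play_rows", "payload": {
  "moves": [
    [0, 0, 0, 0.3, 0],
    [0, 0, 0, 0, 0],
    [0, 0, 0, 0, 0],
    [0, 0, 0, 0, 0],
    [0, 0, 0, 0, 0]
  ]
}}

```text
time: 18.03
tool_pos: [486.5, -65.7, 55.2]
tool_rot: [-0.0, 3.141, -0.0]
force: [-0.4, -0.7, 6.9]
grip_width: 0.001
```

```bash
python3 - <<'E'
from h import *
print(readout.observe()['force'])
E
```

```text
[-0.43803068 -0.68568271  6.90644916]
```

Key held at a 4.8 mm stroke (5–7 N) for about 0.7 s, well past 3 mm. Releasing and heading for the vial.

{"api": "play_rows", "payload": {
  "moves": [
    [0, 0, 0, -6, 0],
    [0, 0, 0, -18, 0],
    [0, 0, 0, -25, 0],
    [0, 0, 0, -25, 0],
    [50, 0, 0, -25, 0],
    [50, 0, 0, -25, 0],
    [50, -2, -20, 0, 0],
    [50, -2, -24, 0, 0],
    [50, -2, -24, 0, 0],
    [50, -2, -24, 0, 0],
    [50, -1, -24, 0, 0],
    [50, -1, -24, 0, 0],
    [50, -1, -24, 0, 0],
    [50, -1, -24, 0, 0],
    [50, -1, -24, 0, 0],
    [50, -1, -24, 0, 0],
    [50, -1, -2, 0, 0],
    [50, 0, 0, 0, 0],
    [50, 0, 0, 0, 0],
    [50, 0, 0, 0, 0]
  ]
}}

```text
time: 19.7
tool_pos: [501.4, -301.7, 178.7]
tool_rot: [0.003, -3.141, -0.002]
force: [0.6, 0.3, 0.5]
grip_width: 0.585
```

```bash
python3 - <<'E'
from h import *
s=readout.observe(); print(s['tool_pos'],s['force'],s['grip_width']*85.4)
d=get('side'); Q=cloud(d); np.save('side3.npy',d,allow_pickle=True)
for n in('S1','now'):
    if n=='S1': dd=np.load('side1.npy',allow_pickle=True).item()
    else: dd=d
    Q=cloud(dd); g=dd['pixels']
    for lo,hi in((20,35),(35,50),(55,68)):
        q=Q[(Q[...,2]>lo)&(Q[...,2]<hi)&(np.hypot(Q[...,0]-502,Q[...,1]+304)<25)]
        A=np.c_[2*q[:,:2],np.ones(len(q))]; x=np.linalg.lstsq(A,(q[:,:2]**2).sum(1),rcond=None)[0]; print(n,lo,len(q),x[:2],np.sqrt(x[2]+x[:2]@x[:2]),(q.min(0)+q.max(0))/2)
u,v=proj(d,[502,-304,90]).astype(int); save('vial',d['pixels'][v-45:v+45,u-50:u+50],6)
E
```

```text
[ 501.4198192  -301.73908085  178.74377236] [0.58257694 0.29690795 0.52128311] 49.94517657573046
S1 20 42 [ 502.22404674 -304.87271166] 9.856639852927067 [ 498.12780877 -304.99324752   28.06685538]
S1 35 44 [ 501.48449806 -305.46130111] 8.98750689738931 [ 497.98219728 -306.00089263   42.66739052]
S1 55 49 [ 502.29157045 -304.87807337] 9.214324266368404 [ 503.26670638 -304.79084115   61.60711534]
now 20 40 [ 502.81142095 -304.75219549] 10.346324251249925 [ 498.61369967 -305.58328852   27.76055114]
now 35 46 [ 502.37227108 -304.80565796] 9.551697639133295 [ 498.45159195 -305.25359503   41.83068848]
now 55 54 [ 501.91754613 -304.48570079] 8.855416165752693 [ 501.42700326 -304.85603643   61.48694285]
```

View pics/vial.png

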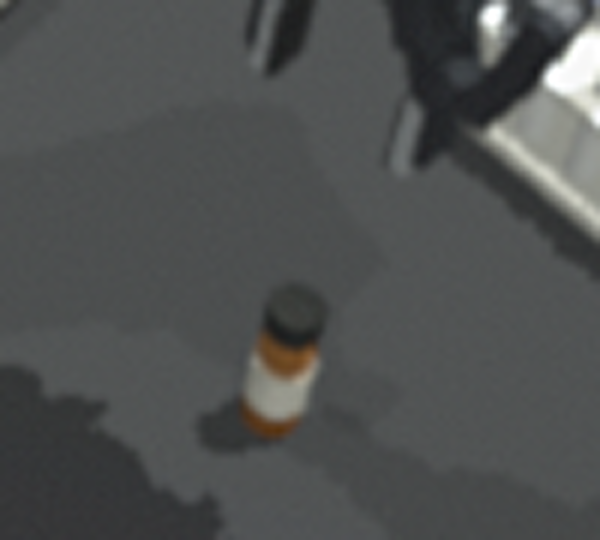

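The vial stands alone at crop (285,370), dark stopper up, label blank, with the fingers above it. Descending.

{"api": "play_rows", "payload": {
  "moves": [
    [50, 0, 0, 10, 0],
    [50, 0, 0, 25, 0],
    [50, 0, 0, 25, 0],
    [50, 0, 0, 20, 0],
    [50, 0, 0, 10, 0],
    [50, 0, 0, 5, 0],
    [50, 0, 0, 0, 0],
    [50, 0, 0, 0, 0],
    [50, 0, 0, 0, 0],
    [50, 0, 0, 0, 0]
  ]
}}

```text
time: 20.58
tool_pos: [502.3, -304.1, 85.3]
tool_rot: [-0.001, 3.14, -0.002]
force: [-0.8, -0.2, 0.0]
grip_width: 0.589
```

{"api": "play_rows", "payload": {
  "moves": [
    [50, 0, 1.5, 0, 0],
    [50, 0, 0, 12, 0],
    [50, 0, 0, 14, 0],
    [50, 0, 0, 10, 0],
    [50, 0, 0, 6, 0],
    [50, 0, 0, 4, 0],
    [50, 0, 0, 0, 0],
    [50, 0, 0, 0, 0],
    [50, 0, 0, 0, 0]
  ],
  "force": 20
}}

```text
time: 21.33
tool_pos: [501.8, -302.3, 38.4]
tool_rot: [-0.0, 3.141, -0.001]
force: [-0.3, -0.9, -0.0]
grip_width: 0.584
```

{"api": "play_rows", "payload": {
  "moves": [
    [36, 0, 0, 0, 0],
    [30, 0, 0, 0, 0],
    [26, 0, 0, 0, 0],
    [23, 0, 0, 0, 0],
    [15, 0, 0, 0, 0],
    [15, 0, 0, 0, 0],
    [15, 0, 0, 0, 0],
    [15, 0, 0, 0, 0]
  ],
  "force": 25
}}

```text
time: 22.0
tool_pos: [501.5, -302.2, 38.3]
tool_rot: [-0.0, 3.141, -0.0]
force: [0.2, -0.6, 4.1]
grip_width: 0.25
```

{"api": "play_rows", "payload": {
  "moves": [
    [15, 0, 0, -5, 0],
    [15, 0, 0, -12, 0],
    [15, 0, 0, -20, 0],
    [15, 0, 0, -25, 0],
    [15, 0, 0, -25, 0],
    [15, 0, 0, -25, 0],
    [15, 0, 0, -20, 0],
    [15, 0, 0, -13, 0],
    [15, 0, 0, -5, 0],
    [15, 0, 0, 0, 0]
  ]
}}

```text
time: 22.83
tool_pos: [502.2, -302.6, 190.1]
tool_rot: [-0.0, 3.139, -0.003]
force: [0.8, 0.9, -0.8]
grip_width: 0.244
```

{"api": "play_rows", "payload": {
  "moves": [
    [15, -3.6, 10, 0, 0],
    [15, -7, 19, 0, 0],
    [15, -7, 19.5, 0, 0],
    [15, -7, 19.5, 0, 0],
    [15, -7, 19.5, 0, 0],
    [15, -7, 19.5, 0, 0],
    [15, -7, 19.5, 0, 0],
    [15, -7, 19.5, 0, 0],
    [15, -7, 19.5, 0, 0],
    [15, -7, 19.5, 0, 0],
    [15, -7, 19.5, 0, 0],
    [15, -7, 19.5, 0, 0],
    [15, -7, 19.5, 0, 0],
    [15, -7, 19.5, 0, 0],
    [15, -7, 19.5, 0, 0],
    [15, -7, 19.5, 0, 0],
    [15, -1, 1, 0, 0],
    [15, 0, 0, 0, 0],
    [15, 0, 0, 0, 0],
    [15, 0, 0, 0, 0]
  ]
}}

```text
time: 24.5
tool_pos: [610.0, -0.3, 187.1]
tool_rot: [-0.002, -3.14, 0.001]
force: [-0.1, -0.7, -1.2]
grip_width: 0.246
```

{"api": "play_rows", "payload": {
  "moves": [
    [15, 0, 0, 8, 0],
    [15, 0, 0, 12, 0],
    [15, 0, 0, 10, 0],
    [15, 0, 0, 5, 0],
    [15, 0, 0, 0, 0],
    [15, 0, 0, 0, 0],
    [15, 0, 0, 0, 0],
    [15, 0, 0, 0, 0]
  ]
}}

```text
time: 25.17
tool_pos: [611.3, 1.0, 153.5]
tool_rot: [-0.0, 3.141, 0.0]
force: [0.2, -1.0, -0.4]
grip_width: 0.252
```

```bash
python3 - <<'E'
from h import *
s=readout.observe(); print(s['tool_pos'],s['tool_rot'],s['force'],s['grip_width']*85.4)
d=get('side'); u,v=proj(d,[608,2,120]).astype(int); save('overcup',d['pixels'][v-45:v+45,u-50:u+50],6)
E
```

```text
[611.34503705   1.02725346 153.51801561] [-4.57099545e-04  3.14058911e+00  1.12005765e-04] [ 0.23935196 -1.03601833 -0.3734166 ] 21.516336500678353
```

View pics/overcup.png

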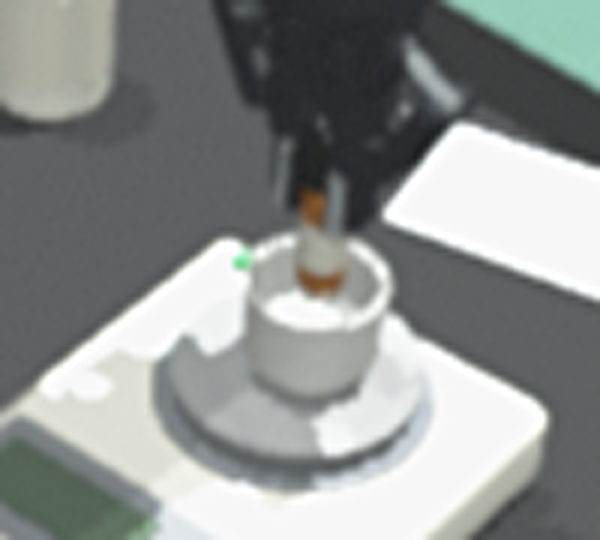

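The vial hangs upright, with its bottom (320,285) inside the cup's rim ring and well clear of the walls. Lowering slowly.

{"api": "play_rows", "payload": {
  "moves": [
    [15, 0, 0, 5, 0],
    [15, 0, 0, 6, 0],
    [15, 0, 0, 6, 0],
    [15, 0, 0, 4, 0],
    [15, 0, 0, 3, 0],
    [15, 0, 0, 2, 0],
    [15, 0, 0, 0, 0],
    [15, 0, 0, 0, 0],
    [15, 0, 0, 0, 0]
  ]
}}

```text
time: 25.97
tool_pos: [611.1, 0.9, 127.2]
tool_rot: [-0.0, 3.141, 0.0]
force: [0.4, -0.5, -1.6]
grip_width: 0.25
```

{"api": "play_rows", "payload": {
  "moves": [
    [15, 0, 0, 0.5, 0],
    [15, 0, 0, 0.5, 0],
    [15, 0, 0, 0.5, 0],
    [15, 0, 0, 0.5, 0],
    [15, 0, 0, 0, 0],
    [15, 0, 0, 0, 0]
  ]
}}

```text
time: 26.47
tool_pos: [610.8, 0.9, 125.0]
tool_rot: [0.0, -3.142, -0.0]
force: [0.7, -0.2, 0.1]
grip_width: 0.249
```

{"api": "play_rows", "payload": {
  "moves": [
    [15, 0, 0, 0.5, 0],
    [15, 0, 0, 0.5, 0],
    [15, 0, 0, 0, 0],
    [15, 0, 0, 0, 0]
  ]
}}

```text
time: 26.8
tool_pos: [610.8, 0.9, 123.9]
tool_rot: [0.0, -3.141, -0.0]
force: [0.1, -0.6, -1.3]
grip_width: 0.246
```

{"api": "play_rows", "payload": {
  "moves": [
    [15, 0, 0, 0.5, 0],
    [15, 0, 0, 0.5, 0],
    [15, 0, 0, 0, 0],
    [15, 0, 0, 0, 0]
  ]
}}

```text
time: 27.13
tool_pos: [610.8, 0.9, 122.9]
tool_rot: [0.0, -3.141, -0.0]
force: [0.4, -0.1, 0.3]
grip_width: 0.248
```

{"api": "play_rows", "payload": {
  "moves": [
    [15, 0, 0, 0.5, 0],
    [15, 0, 0, 0.5, 0],
    [15, 0, 0, 0, 0],
    [15, 0, 0, 0, 0]
  ]
}}

```text
time: 27.47
tool_pos: [611.0, 1.0, 122.1]
tool_rot: [-0.0, 3.141, 0.0]
force: [-0.0, 0.4, 1.5]
grip_width: 0.243
```

{"api": "play_rows", "payload": {
  "moves": [
    [15, 0, 0, 0.5, 0],
    [15, 0, 0, 0.4, 0],
    [15, 0, 0, 0, 0],
    [15, 0, 0, 0, 0]
  ]
}}

```text
time: 27.8
tool_pos: [611.0, 1.0, 121.3]
tool_rot: [-0.0, 3.141, 0.0]
force: [-0.8, -0.7, 2.0]
grip_width: 0.248
```

{"api": "play_rows", "payload": {
  "moves": [
    [21, 0, 0, 0, 0],
    [22, 0, 0, 0, 0],
    [23, 0, 0, 0, 0],
    [26, 0, 0, 0, 0],
    [32, 0, 0, 0, 0],
    [38, 0, 0, 0, 0],
    [44, 0, 0, 0, 0],
    [44, 0, 0, 0, 0],
    [44, 0, 0, 0, 0]
  ]
}}

```text
time: 28.55
tool_pos: [610.8, 1.0, 121.0]
tool_rot: [0.0, -3.142, -0.0]
force: [-0.3, -0.9, -0.2]
grip_width: 0.516
```

{"api": "play_rows", "payload": {
  "moves": [
    [44, 0, 0, -5, 0],
    [44, 0, 0, -8, 0],
    [44, 0, 0, -15, 0],
    [44, 0, 0, -20, 0],
    [44, 0, 0, -20, 0],
    [44, 0, 0, -20, 0],
    [44, 0, 0, -20, 0],
    [44, 0, 0, -10, 0],
    [44, 15, 15, 0, 0],
    [44, 20, 20, 0, 0],
    [44, 20, 20, 0, 0],
    [44, 20, 20, 0, 0],
    [44, 20, 20, 0, 0],
    [44, 20, 20, 0, 0],
    [44, 20, 20, 0, 0],
    [44, 10, 10, 0, 0],
    [44, 0, 0, 0, 0],
    [44, 0, 0, 0, 0],
    [44, 0, 0, 0, 0]
  ]
}}

```text
time: 30.13
tool_pos: [467.0, 144.8, 239.3]
tool_rot: [0.002, 3.141, -0.001]
force: [-0.1, 0.5, -0.4]
grip_width: 0.515
```

```bash
python3 - <<'E'
from h import *
s=readout.observe(); print(s['time'],s['tool_pos'],s['force'],s['grip_width']*85.4)
out=[]
for n in('side','top'):
    d=get(n); Q=cloud(d); o=np.load(n+'1.npy',allow_pickle=True).item()
    v=(np.hypot(Q[...,0]-610,Q[...,1]-1)<40)&(Q[...,2]>125)&(Q[...,2]<165); q=Q[v]; print(n,'vial',len(q),np.median(q,0),q.min(0),q.max(0))
    r=(np.hypot(Q[...,0]-610,Q[...,1]-1)<40)&(Q[...,2]>100)&(Q[...,2]<124); print('rim top z',np.percentile(Q[r][:,2],[50,90,97]))
    if n=='top': print('rim',[ (np.round(Q[r&(Q[...,2]>110)&sel][:,2].mean(),1)) for sel in (Q[...,0]>620,Q[...,0]<600,Q[...,1]>12,Q[...,1]<-10)])
    u,w=proj(d,[600,0,100]).astype(int); out.append(cv2.resize(d['pixels'][w-45:w+45,u-40:u+40],(400,450),interpolation=cv2.INTER_CUBIC))
    print('changed px',(abs(d['pixels'].astype(int)-o['pixels']).max(-1)>60).sum())
    for k,c in(('reagent',(None)),):pass
save('end',np.hstack(out))
E
```

```text
30.1333 [466.9670681  144.75673739 239.28235087] [-0.10061317  0.48085479 -0.38146689] 44.01874406751226
side vial 95 [608.43966428  -4.40315739 145.90686961] [600.47723986 -12.00395908 125.3594155 ] [623.27585918  11.33313748 155.09269587]
rim top z [110.09687533 116.70655287 121.5701194 ]
changed px 8411
top vial 58 [609.51406674   0.96181572 152.34996837] [600.52607895  -7.66108079 129.13692598] [620.57296929  11.64045404 157.56674992]
rim top z [114.27823875 118.53518477 120.40675279]
rim [np.float64(114.9), np.float64(116.3), np.float64(116.2), np.float64(115.2)]
changed px 15572
```

View pics/end.png

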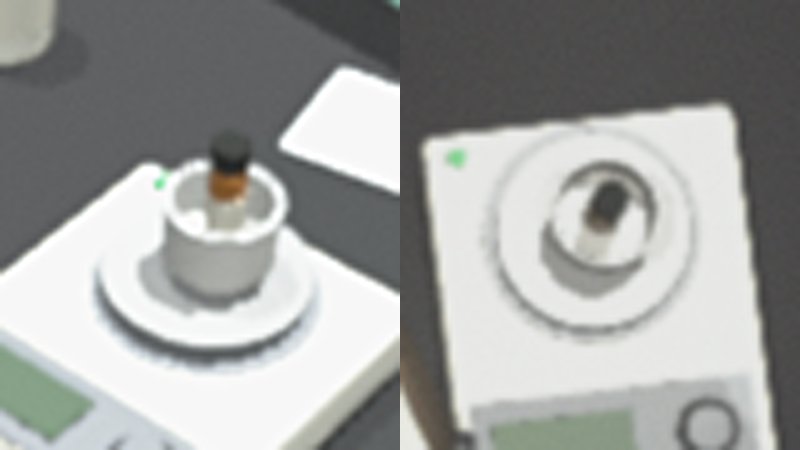

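The vial stands upright in the level, seated cup: its top is at ~153 mm (expected ~153.9), and the cup's rim is at ~115–116 all round. The arm is clear.

```bash
python3 -c "
from station import manip
print(manip.finish_job())"
```

```text
the job is handed in; nothing more can be done
None
```

The job is done and handed in at about 30 s of the allowed 72 s. The larger white cup sits on the pan's stud, the balance is tared, and the vial stands upright in the cup.

- **Cup:** I lowered it over the stud and checked that it was captive: pushing it sideways was blocked in both x directions at about 5 N. After release, the cup floor measured about 84 mm above the bench (84.4 expected), and it stood level to within 1°.
- **Tare:** I let go of the cup, then pressed the key 4.5–5 mm (5–7 N) for about 0.7 s, once. The key's stroke and the tare itself were inferred from position and force; I did not read the display.
- **Vial:** It was lowered into the cup with about 2 N on contact and released. Its top measured about 152–155 mm (about 154 expected), clear of the cup walls.
- **Load on the balance:** The highest reading was about 10 N, while pressing the cup down to test the seat.

**Checks that disagreed:** The side camera put things about 3–4 mm off in y compared with the arm and the top camera. I trusted the arm and top camera. The final rim heights, 114.9–116.3 mm, are within depth noise.

**Not checked:** I did not compare the bystanders' positions before and after. The arm's paths stayed clear of them, and no contact with them showed.

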